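# Pack the sealed covers and set up the batch display

## Task

At the sealing bench, pack every cast cover into the grey storage tub and snap the tub's lid fully down under both of its clips. Label the batch with the white display panel: unfold the kickstand on its back, then stand it on the rubber mat, square with the mat, leaning back on its kickstand, and let go. Leave the jar, the bottle and the blue tray alone.

Things in the scene. Friction and masses are not known exactly. Their poses are not given: they have to be found in the camera images.
- cover1: cast cover (2 to 4 are present): dark plate 50 x 40 x 10 mm (x, y, z), on its middle a bright round boss 26 mm across and 26 mm tall; 36 mm in all, 120 g. Origin: centre of underside, z up. Four fit flat in the tub, two by two (centres at x +-30, y +-24 mm of the tub); lying on one another they keep the lid from closing
- cover2: cast cover (2 to 4 are present): dark plate 50 x 40 x 10 mm (x, y, z), on its middle a bright round boss 26 mm across and 26 mm tall; 36 mm in all, 120 g. Origin: centre of underside, z up. Four fit flat in the tub, two by two (centres at x +-30, y +-24 mm of the tub); lying on one another they keep the lid from closing
- cover3: cast cover (2 to 4 are present): dark plate 50 x 40 x 10 mm (x, y, z), on its middle a bright round boss 26 mm across and 26 mm tall; 36 mm in all, 120 g. Origin: centre of underside, z up. Four fit flat in the tub, two by two (centres at x +-30, y +-24 mm of the tub); lying on one another they keep the lid from closing
- cover4: cast cover (2 to 4 are present): dark plate 50 x 40 x 10 mm (x, y, z), on its middle a bright round boss 26 mm across and 26 mm tall; 36 mm in all, 120 g. Origin: centre of underside, z up. Four fit flat in the tub, two by two (centres at x +-30, y +-24 mm of the tub); lying on one another they keep the lid from closing
- tub: grey open tub fixed to the bench, outside 160 x 120 x 60 mm (x, y, z), walls and floor 5 mm. Origin: centre of underside, z up. The middle of each long side (y = +-60 mm) has a black sprung clip, 36 mm wide, 25 mm above the rim: a steep lead-in over a hook that overhangs the lid by 4 mm
- tub_rim (a point): centre of the tub's mouth, at rim height, 60 mm above the bench. Pushed straight down with up to about 22 N the lid spreads the clips, which spring back over its top face; merely laid on, it stays 8 mm or more too high
- lid: loose white lid: plate 160 x 120 x 6 mm (x, y, z), below it a rounded rib 12 mm deep that enters the tub with 2.5 mm clearance all round; 130 g. Origin: centre of the plate's underside (12 mm above the bench as it lies on its rib; level with the tub's rim when home), z up. On top a bar handle 14 mm thick in x, 44 mm long in y, 28 mm tall. Fits either way round
- lid_handle (a point): middle of the top of the lid's bar handle, 34 mm above the lid's origin
- rest: aluminium slanted rest fixed to the bench, foot plate 130 x 150 x 8 mm, two 18 mm lips. The panel starts on it face down, leaning 0.52 rad from upright towards the rest's -x (the robot), its back with the kickstand facing up and +x; only the lowest 90 mm of the face are backed. Origin: on the bench below the panel's lower edge
- panel: white display panel 12 mm thick (x), 120 wide (y), 150 tall (z), 260 g; paper card on the face (-x), steel kickstand 22 mm wide on the back (+x). Origin: centre of the lower edge face, z to the upper edge. Standing on the open kickstand it leans back (z tilts to its +x) by 0.31 rad, origin 2 mm above the surface, the kickstand's foot about 70 mm behind the origin
- panel_top (a point): middle of the panel's upper edge, 12 mm thick; can be pinched across its thickness, fingers reaching at most 40 mm down so as to clear the kickstand's hinge
- kickstand (a joint): angle of the kickstand: 0 folded against the back, 0.62 rad fully open at its stop, its lower end swinging away from the back; it stays where it is left by friction (0.03 N m)
- stand_knob (a point): centre of the kickstand's pull knob, a black round-ended bar 16 mm across and 32 mm long parallel to the panel's y, 65 mm below the hinge along the kickstand and 26 mm outwards from it (31 mm off the panel's back when folded); pinched by its two ends it turns easily between the fingers
- stand_hinge (a point): centre of the kickstand's hinge, 100 mm above the panel's lower edge and 5 mm behind its back, axis along the panel's y
- stand_foot (a point): middle of the kickstand's rubber foot bar (8 mm thick, 70 mm wide), 94 mm below the hinge along the kickstand
- mat: black rubber mat fixed on the bench, 140 x 150 mm (x, y), 2 mm thick. Origin: centre of the underside. The panel's lower edge and the kickstand's foot both go on it, the panel's width along the mat's y, centred sideways
- jar: amber jar, 60 mm across, 75 mm tall: leave alone
- cleaner: white bottle, 56 mm across, 150 mm tall: leave alone
- tipbox: low blue tray 100 x 130 x 35 mm: leave alone
Not all that is in view belongs to the job. There is more than one size of the mat; the job needs the middle-sized.

How it is judged:
On the way, in this order (a step that is already met when the one before it is completed fails the run):
1. the kickstand is unfolded to its stop (value of joint kickstand above 0.52 rad), for 0.2 s.
2. the panel stands on the mat on its open kickstand, let go (value of joint kickstand above 0.52 rad and angle between panel's own z axis and vertical between 0.2 and 0.42 rad and angle between panel's own y axis and vertical between 1.47 and 1.67 rad and height (world z) of each of panel, stand_foot below 0.012 m and x of panel in the frame of mat between -0.075 and 0.075 m and y of panel in the frame of mat between -0.05 and 0.05 m and x of stand_foot in the frame of mat between -0.075 and 0.075 m and y of stand_foot in the frame of mat between -0.05 and 0.05 m and angle between the y axis of panel and the y axis of mat, either way round below 0.25 rad and contact force between panel and the fingers below 0.1 N), for 0.3 s.
At the end, for the whole second after the job is handed in: covers in the tub; lid flat under both clips, within 3 mm of the rim; kickstand open past 0.52 rad, panel leaning back 0.20 to 0.42 rad, its lower edge and foot on the mat (within 50 mm of its middle sideways), square within 0.25 rad; all at rest and let go (all of step 2 and x of cover1 in the frame of tub between -0.075 and 0.075 m and y of cover1 in the frame of tub between -0.055 and 0.055 m and z of cover1 in the frame of tub between -0.01 and 0.045 m and x of cover2 in the frame of tub between -0.075 and 0.075 m and y of cover2 in the frame of tub between -0.055 and 0.055 m and z of cover2 in the frame of tub between -0.01 and 0.045 m and x of cover3 in the frame of tub between -0.075 and 0.075 m and y of cover3 in the frame of tub between -0.055 and 0.055 m and z of cover3 in the frame of tub between -0.01 and 0.045 m and x of cover4 in the frame of tub between -0.075 and 0.075 m and y of cover4 in the frame of tub between -0.055 and 0.055 m and z of cover4 in the frame of tub between -0.01 and 0.045 m and x of lid in the frame of tub between -0.006 and 0.006 m and y of lid in the frame of tub between -0.006 and 0.006 m and z of lid in the frame of tub below 0.063 m and angle between lid's own z axis and vertical below 0.03 rad and linear speed of each of panel, lid below 0.02 m/s); the robot touches nothing.
It fails at once if the jar is pushed more than 40 mm or knocked over (distance of jar from where it was at the start of the episode above 0.04 m or angle between jar's own z axis and vertical above 0.5 rad).
It fails at once if the bottle is pushed more than 40 mm or knocked over (distance of cleaner from where it was at the start of the episode above 0.04 m or angle between cleaner's own z axis and vertical above 0.5 rad).
It fails at once if the blue tray is pushed more than 40 mm or knocked over (distance of tipbox from where it was at the start of the episode above 0.04 m or angle between tipbox's own z axis and vertical above 0.5 rad).
Of cover1, cover2, cover3, cover4 only 2 to 4 are there at a start; the rules pass over those that are not, and their reading is None.
At some moment in a run one of cover1, cover2, cover3, cover4, lid may be knocked a few centimetres aside while the robot is not near it.
It also fails if it takes over 210 s, if anything falls off the work surface, if the arm or the gripper's body presses on something with over 40 N, if the wrist force passes 120 N, or if a joint passes its speed limit or range.

## Robot

A 6-joint arm with a two-finger parallel gripper is mounted at the origin on the work surface. World frame = base frame: x ahead of the robot, y to its left, z up, the work surface at z = 0. Lengths are in m, angles in rad, forces in N, time in s.
With the tool pointing down it reaches from about 0.275 to 0.75 m from the base axis. Payload 10.2 kg.
Tool frame: the origin (TCP) lies midway between the tips of the shut fingers; the grasp point (between the pads) lies 19 mm behind it (env.hold_point_z is the distance from the TCP to the grasp point, in m); z points along the fingers, y is the line along which they close (so a half turn about z gives the same grasp; the last joint's range is limited). The gripper opens to 85 mm and grips with 20 to 120 N. Pads are 22 mm wide; open, the fingers measure 114 mm over their backs; the gripper's body (76 mm by 85 mm) begins 54 mm behind the grasp point. The pads swing forward as they close: fully open they stand 13 mm farther back than shut.
Start: joints at [-1.369, 0.313, 1.498, -0, 1.331, -0.223], TCP at [0.216, -0.478, 0.231] pointing down, gripper open.
Joint ranges: [-2.94, 2.94], [-0.97, 2.17], [0.19, 2.56], [-1.23, 4.37], [0.02, 3.11], [-2.88, 2.88]. Speed limits (rad/s): [2.39, 2.39, 3.01, 3.14, 3.14, 3.14].

## Interface

Orientations are given as a unit quaternion [x, y, z, w].
In Python, from bench import env, kinematics, monitor, eyes, job gives the robot as it stands. The module is installed in compiled form; this text tells all that it offers. Calls block until the motion is done:
- env.reach(position, orientation): joint-space move of the TCP to a pose.
- env.movel(position, velocity=0.15, frame=None, guard=None): straight line of the TCP; frame=None keeps the orientation; velocity is the mean speed in m/s. With guard (N) it stops when the force on the tool has changed by that much, and returns True; else False.
- env.set_joints(angles): joint-space move.
- env.release() and env.close_gripper(effort=None): open the fingers fully, or close them until they stop; effort is the grip in N (None keeps the last).
- env.hold(seconds).
- kinematics.ik(position, orientation): joint angles nearest the present ones, or None.
- monitor.sense(): the state.
- eyes.grab_frame(name): name is "scene" or "top" or "wrist"; returns a dict with "frame" (400x640x3 uint8, red, green, blue), "mtx" (3x3 intrinsics, pixels), "view" (4x4, takes a point from world to camera coordinates). Camera axes: x right, y down, z forward; pixel columns grow to the right and rows downward; lengths in m; the calibration is good to about 2 mm. The wrist camera is an equidistant fisheye: a pixel r from the principal point sees the ray r / f radians off the axis. A picture is of the moment at which its call begins. There is no depth.
A pose or a line that the arm cannot do raises env.MotionError and nothing moves.
- job.hand_in(): hands the job in; it is judged then, once.
The state is a dict: "clock": time; "joints": joint angles; "qvel": joint speeds; "joint_efforts": joint torques, N m; "position": TCP position; "ee_rot": TCP orientation; "contact_force": force on the tool from outside, world axes, zero at the start; "ft_torque": the same for the moment, N m; "finger_gap": opening from 0.0 (shut) to 1.0 (fully open); "gripper_force": force on a finger pad.
Only numpy, scipy, OpenCV 4.12 (cv2) and the standard library are available. Lean on these libraries where they do the work, as an engineer would, in place of code of your own. Each camera call takes 0.05 s, during which the arm holds its last target. There are 200 camera calls.

## Working session

There is one attempt and no reset: what is moved stays moved. The work goes in short steps, each a Python script; the robot and the scene stay as the last script left them, time stands still between calls to the robot, and variables do not carry over. Pictures are saved under pics/ and viewed, at most 14 in all, crops included, and the job is handed in when it is done.

```bash
mkdir -p pics; python3 - <<'E'
from bench import env,eyes,monitor
import cv2,numpy as np
for n in ("top","scene"):
    f=eyes.grab_frame(n); cv2.imwrite(f"pics/{n}0.png",f["frame"][:,:,::-1]); print(n,f["mtx"].tolist(),np.round(f["view"],4).tolist())
s=monitor.sense();print(s["ee_rot"],s["clock"],env.hold_point_z)
E
```

```text
top [[442.9614316112286, 0.0, 312.3290659364462], [0.0, 442.9614316112286, 195.73883252888743], [0.0, 0.0, 1.0]] [[0.0225, -0.9997, 0.0109, 0.087], [-0.9978, -0.0231, -0.0618, 0.6247], [0.0621, -0.0095, -0.998, 1.3336], [0.0, 0.0, 0.0, 1.0]]
scene [[421.02165864558634, 0.0, 324.0899935558195], [0.0, 421.02165864558634, 204.96403532611447], [0.0, 0.0, 1.0]] [[0.845, 0.5347, 0.0058, -0.5677], [0.3891, -0.6075, -0.6925, -0.0841], [-0.3668, 0.5874, -0.7214, 1.6122], [0.0, 0.0, 0.0, 1.0]]
[ 9.77524410e-01  2.10821564e-01 -4.27122707e-06 -5.44378899e-04] 0.1 0.0187
```

View pics/top0.png

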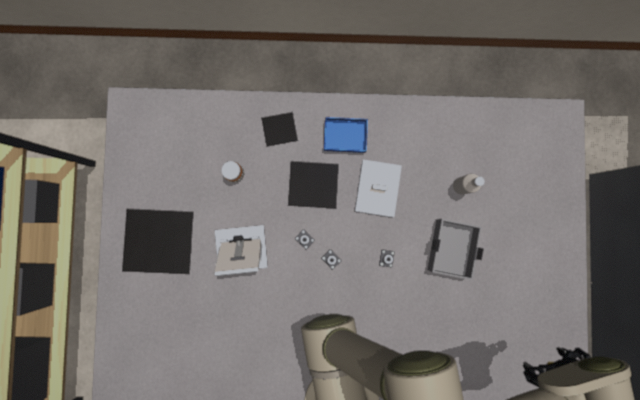

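View pics/scene0.png

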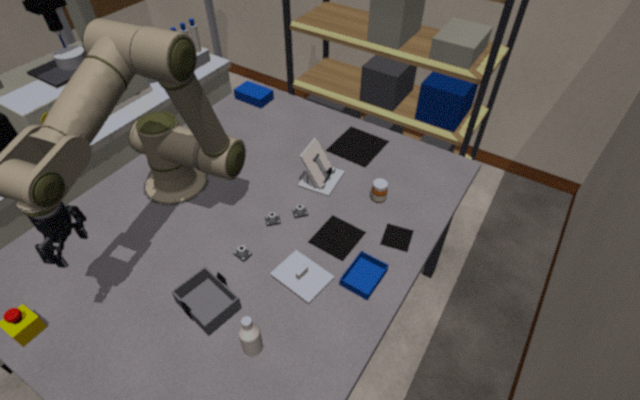

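```bash
cat > h.py <<'E'
from bench import env,kinematics,monitor,eyes,job
import cv2,numpy as np
from scipy.spatial.transform import Rotation as R
def ray(f,px):
    K,V=f["mtx"],f["view"]; d=np.linalg.inv(K)@[px[0],px[1],1.]
    return -V[:3,:3].T@V[:3,3], V[:3,:3].T@d
def plane(f,px,z):
    o,d=ray(f,px); return o+d*(z-o[2])/d[2]
def wray(f,px):   # equidistant fisheye
    K,V=f["mtx"],f["view"]; u=np.array([(px[0]-K[0,2])/K[0,0],(px[1]-K[1,2])/K[1,1]]); t=np.linalg.norm(u)
    d=np.r_[u/max(t,1e-9)*np.sin(t),np.cos(t)]
    return -V[:3,:3].T@V[:3,3], V[:3,:3].T@d
def wplane(f,px,z):
    o,d=wray(f,px); return o+d*(z-o[2])/d[2]
def tri(o1,d1,o2,d2):
    A=np.stack([d1,-d2],1); s=np.linalg.lstsq(A,o2-o1,rcond=None)[0]
    return (o1+d1*s[0]+o2+d2*s[1])/2, np.linalg.norm(o1+d1*s[0]-o2-d2*s[1])
def save(name,img): cv2.imwrite(f"pics/{name}.png",img[:,:,::-1])
def blobs(m,amin=20):
    cs,_=cv2.findContours(m.astype(np.uint8),cv2.RETR_EXTERNAL,cv2.CHAIN_APPROX_NONE)
    return [c for c in cs if cv2.contourArea(c)>amin]
def rect(f,c,z,cast=plane):
    """contour -> (centre, size, yaw of long side) on plane z"""
    p=np.array([cast(f,q[0],z)[:2] for q in c],np.float32)
    (cx,cy),(w,h),a=cv2.minAreaRect(p); a=np.radians(a)
    if w<h: w,h,a=h,w,a+np.pi/2
    return np.array([cx,cy]),(w,h),(a+np.pi/2)%np.pi-np.pi/2
def down(yaw):  # tool down, closing axis (tool y) at world angle yaw
    c,s=np.cos(yaw),np.sin(yaw)
    return R.from_matrix(np.array([[s,c,0],[-c,s,0],[0,0,-1.]])).as_quat()
E
python3 - <<'E'
from h import *
f=eyes.grab_frame("top"); im=f["frame"].astype(int); g=im.mean(2)
save("topz",cv2.resize(f["frame"][100:290,205:500],None,fx=2.7,fy=2.7,interpolation=cv2.INTER_CUBIC))
dark=g<55
for c in blobs(dark[90:300,100:500],15):
    c=c+[100,90]; print("dark",c.mean((0,1)).round(1),*[np.round(v,3) for v in rect(f,c,0.002)])
w=g>140
for c in blobs(w[90:300,200:500],8):
    c=c+[200,90]; print("white",c.mean((0,1)).round(1),*[np.round(v,3) for v in rect(f,c,0.018)])
print(np.percentile(g[150:280,200:500],[1,10,50,90,99]))
E
```

```text
dark [479.1 253.5] [ 0.457 -0.416] [0.03  0.013] -0.2
dark [237.6 238.4] [0.487 0.328] [0.028 0.009] -1.549
dark [471.6 252.2] [ 0.462 -0.394] [0.148 0.016] -0.18
dark [434.1 244.8] [ 0.481 -0.28 ] [0.156 0.019] -0.154
dark [157.3 241.1] [0.474 0.572] [0.201 0.186] 1.546
dark [312.9 184.5] [0.659 0.1  ] [0.143 0.134] 1.534
dark [279.1 128.8] [0.83  0.209] [0.095 0.087] -1.363
white [407.2 297. ] [ 0.323 -0.192] [0.013 0.008] -0.778
white [281.4 295.2] [0.32 0.19] [0.023 0.017] -0.768
white [289.2 290.2] [0.338 0.164] [0.025 0.015] -0.299
white [452.5 289.4] [ 0.348 -0.33 ] [0.054 0.029] 0.225
white [207. 284.] [0.351 0.415] [0.098 0.04 ] 0.12
white [338.4 269.2] [0.404 0.019] [0.027 0.018] 0.019
white [329.  281.6] [0.375 0.044] [0.145 0.083] 0.347
white [331.6 259.7] [0.43  0.039] [0.021 0.021] -1.549
white [388.4 258.8] [ 0.437 -0.134] [0.021 0.021] -1.549
white [304.3 239.2] [0.49  0.123] [0.024 0.021] 0.81
white [449.1 247.6] [ 0.47  -0.318] [0.129 0.068] -0.179
white [493.  224.3] [ 0.546 -0.453] [0.028 0.016] -0.464
white [409.7 215.3] [ 0.57  -0.197] [0.033 0.011] 1.315
white 
[... 1139 characters left out ...]
-0.42] [0.018 0.012] -0.632
white [213.  151.9] [0.748 0.394] [0.166 0.119] 0.139
white [488.  125.2] [ 0.855 -0.438] [0.019 0.006] -1.546
white [442. 129.] [ 0.84  -0.293] [0.053 0.028] -1.38
white [370.6 126.3] [ 0.841 -0.075] [0.034 0.019] 0.015
white [316.1 126.9] [0.835 0.094] [0.044 0.019] -0.56
white [201.6 122.5] [0.842 0.446] [0.019 0.012] 0.038
white [369.  105.5] [ 0.906 -0.067] [0.02  0.009] 0.799
white [280.9 107.5] [0.896 0.205] [0.034 0.03 ] -1.378
white [415.3 152.4] [ 0.769 -0.201] [0.501 0.256] -0.632
white [287.2 147.8] [0.81  0.162] [0.487 0.22 ] -0.801
white [228.  111.6] [0.883 0.375] [0.161 0.115] 1.546
[ 43.33333333  94.33333333 140.         155.         180.        ]
```

View pics/topz.png

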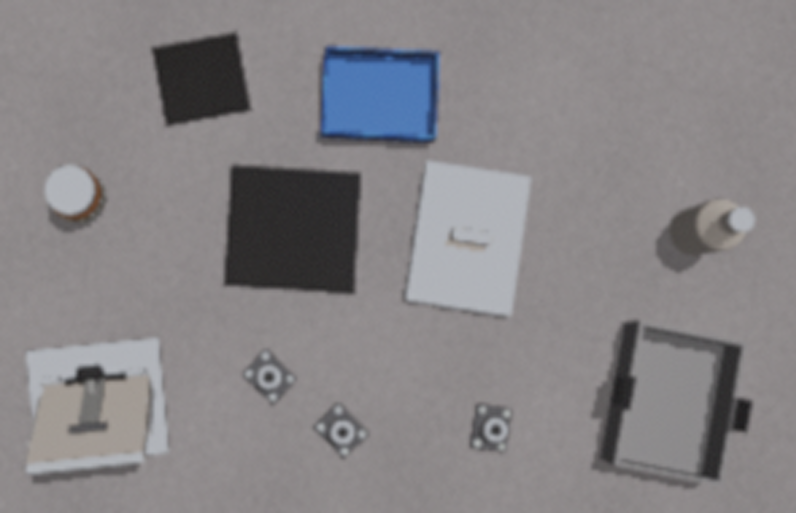

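```bash
python3 - <<'E'
from h import *
f=eyes.grab_frame("top")
q=lambda x,y:(205+x/2.7,100+y/2.7)
for n,p,z in [("knob",(90,374),.058),("upperL",(28,468),.14),("upperR",(143,462),.14),("footTL",(27,353),.008),("footTR",(158,340),.008),("footBR",(167,452),.008)]: print(n,plane(f,q(*p),z).round(4))
k=plane(f,q(90,374),.058)
s=monitor.sense()
env.reach([.35,.0,.35],down(np.pi/2+.1)); 
env.reach([k[0]-.02,k[1],.30],down(np.pi/2+.1))
w=eyes.grab_frame("wrist"); save("w1",w["frame"]); np.save("w1.npy",w,allow_pickle=True); print(w["mtx"],-w["view"][:3,:3].T@w["view"][:3,3])
t=eyes.grab_frame("top"); save("top1",t["frame"])
print(monitor.sense()["joints"],monitor.sense()["clock"])
E
```

```text
knob [0.489  0.3164 0.058 ]
upperL [0.3957 0.3635 0.14  ]
upperR [0.4042 0.247  0.14  ]
footTL [0.5092 0.396  0.008 ]
footTR [0.5272 0.2484 0.008 ]
footBR [0.4015 0.2346 0.008 ]Traceback (most recent call last):
  File "<stdin>", line 7, in <module>
  File "h.py", line 30, in down
    return R.from_matrix(np.array([[s,c,0],[-c,s,0],[0,0,-1.]])).as_quat()
           ~~~~~~~~~~~~~^^^^^^^^^^^^^^^^^^^^^^^^^^^^^^^^^^^^^^^^
  File "scipy/spatial/transform/_rotation.pyx", line 1143, in scipy.spatial.transform._rotation.Rotation.from_matrix
ValueError: Non-positive determinant (left-handed or null coordinate frame) in rotation matrix 0: [[ 0.99500417 -0.09983342  0.        ]
 [ 0.09983342  0.99500417  0.        ]
 [ 0.          0.         -1.        ]].
```

```bash
sed -i 's/np.array(\[\[s,c,0\],\[-c,s,0\]/np.array([[-s,c,0],[c,s,0]/' h.py; python3 - <<'E'
from h import *
env.reach([.35,.0,.35],down(np.pi/2+.1)); 
env.reach([.47,.316,.30],down(np.pi/2+.1))
w=eyes.grab_frame("wrist"); save("w1",w["frame"]); np.save("w1.npy",w,allow_pickle=True); print(w["mtx"],-w["view"][:3,:3].T@w["view"][:3,3])
t=eyes.grab_frame("top"); save("top1",t["frame"])
print(monitor.sense()["joints"],monitor.sense()["clock"])
E
```

```text
[[309.70691629   0.         313.01557546]
 [  0.         309.70691629 199.73174867]
 [  0.           0.           1.        ]] [0.39262953 0.30792446 0.44415381]
[ 3.82924783e-01  3.68556500e-01  1.24197837e+00 -1.96824753e-04
  1.53002509e+00 -1.28604627e+00] 3.4417
```

View pics/w1.png

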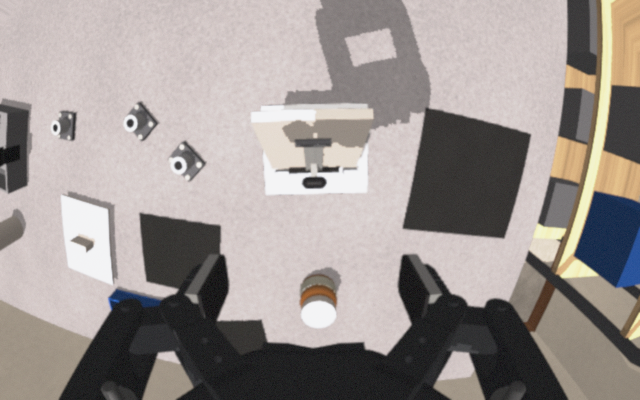

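View pics/top1.png

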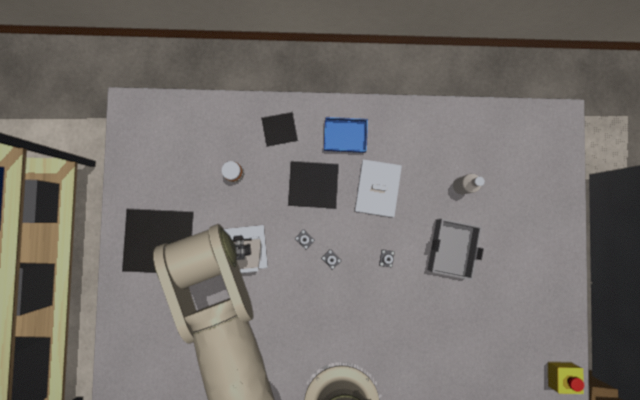

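```bash
python3 - <<'E'
from h import *
w=np.load("w1.npy",allow_pickle=True).item(); t=eyes.grab_frame("top")
g=w["frame"].mean(2)
m=(g<60); m[:,:295]=0; m[:,335:]=0; m[:174]=0; m[195:]=0
for c in blobs(m,20): 
    x,y,ww,hh=cv2.boundingRect(c); p=(x+(ww-1)/2,y+(hh-1)/2); print(p,ww,hh)
P,e=tri(*wray(w,p),*ray(t,(238.3,238.5))); print("knob tri",P.round(4),e)
for z in (.054,.058,.062): print(z,wplane(w,p,z).round(4))
for z,(a,b) in ((.139,((252,113),(372,109))),(.008,((266,193),(368,191)))):
    A,B=wplane(w,a,z),wplane(w,b,z); print(A.round(4),B.round(4),np.linalg.norm(A-B).round(4),"yaw",np.arctan2(-(B-A)[0],(B-A)[1]).round(3))
E
```

```text
(314.0, 182.5) 21 10
knob tri [0.49   0.3171 0.0646] 0.0034638901955381814
0.054 [0.4935 0.319  0.054 ]
0.058 [0.4924 0.3189 0.058 ]
0.062 [0.4914 0.3187 0.062 ]
[0.4066 0.2487 0.139 ] [0.391  0.3658 0.139 ] 0.1181 yaw 0.132
[0.5281 0.2512 0.008 ] [0.5101 0.4011 0.008 ] 0.1511 yaw 0.12
```

```bash
python3 - <<'E'
from h import *
ya=.12; q=down(np.pi/2+ya); ex=np.array([np.cos(ya),np.sin(ya),0]); ez=np.array([0,0,1.])
k=np.array([.4915,.3185,.060]); off=np.array([0,0,-.015])
env.reach(k+[0,0,.09],q)
print(env.movel(k+off,velocity=.08,guard=6))
env.close_gripper(20); s=monitor.sense(); print(s["finger_gap"],s["gripper_force"],s["contact_force"],s["position"])
a0=np.array([.0549,-.0435]); 
for a in np.linspace(.1,.65,12):
    c,sn=np.cos(a),np.sin(a); d=np.array([c*a0[0]-sn*a0[1],sn*a0[0]+c*a0[1]])-a0
    hit=env.movel(k+off+d[0]*ex+d[1]*ez,velocity=.05,guard=8)
    if hit: break
print(a,hit); env.hold(.3); s=monitor.sense(); print(s["finger_gap"],s["contact_force"],s["position"])
w=eyes.grab_frame("wrist"); save("w2",w["frame"]); save("sc2",cv2.resize(eyes.grab_frame("scene")["frame"][110:240,240:420],None,fx=4,fy=4))
E
```

```text
False
0.34996864147438966 19.638474583625793 [-0.67359638  0.18190199  2.24929711] [0.49165457 0.31845976 0.04520045]
0.65 False
0.3500701848232215 [-1.36307073  0.73426166 -2.68650626] [0.50643045 0.32029063 0.08697912]
```

View pics/sc2.png

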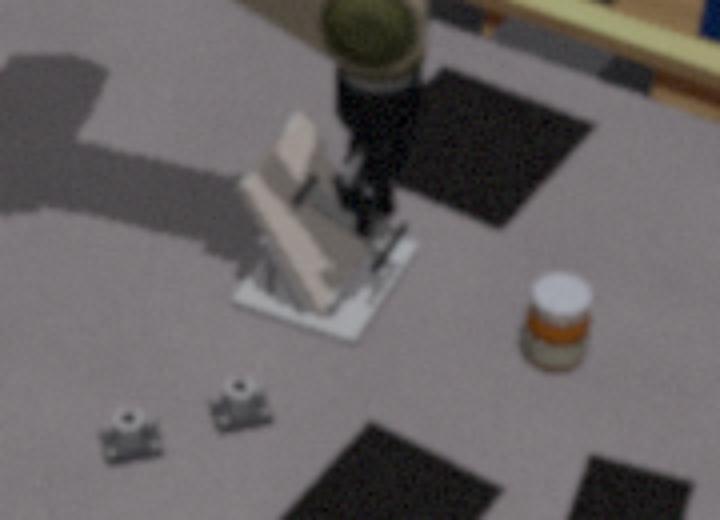

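```bash
cat >> h.py <<'E'
def panelR(yaw,lean):  # lean>0: z tilts to own +x
    return R.from_euler("ZY",[yaw,lean]).as_matrix()
def toolq(Rp,s):       # grasp at upper edge: tool z=-pz, tool y = s*px
    y=s*Rp[:,0]; z=-Rp[:,2]; return R.from_matrix(np.stack([np.cross(y,z),y,z],1)).as_quat()
E
python3 - <<'E'
from h import *
env.release(); p=monitor.sense()["position"]; print(monitor.sense()["contact_force"])
env.movel(p+[.02,0,.15],velocity=.2)
q=down(np.pi/2+.12); env.reach([.47,.316,.30],q)
w=eyes.grab_frame("wrist"); save("w3",w["frame"][60:260,180:440].repeat(3,0).repeat(3,1)); np.save("w3.npy",w,allow_pickle=True)
top=np.array([.4029,.3078,.141])
Rg=panelR(.12,-.52)
for s in (1,-1):
    for d in (-.1,0.032): print("grasp",s,d,kinematics.ik(top-Rg[:,2]*d,toolq(Rg,s)))
mat=np.array([.659,.100]); my=-.037
for fl in (0,np.pi):
    Rp=panelR(my+fl,.31); o=np.r_[mat,.006]-.035*np.r_[Rp[:2,0]/np.linalg.norm(Rp[:2,0]),0]
    for s in (1,-1):
        print("place",fl,s,[kinematics.ik(o+[0,0,dz]+Rp[:,2]*.118,toolq(Rp,s)) for dz in (0,.1)])
E
```

```text
[-0.72692146  0.22633794  0.5736215 ]
grasp 1 -0.1 [ 0.57637087 -0.00861282  1.97978646 -0.33682107  0.72424485  0.65925089]
grasp 1 0.032 [ 0.50455407  0.28172832  1.99701573 -0.47803577  0.41718786  0.7801214 ]
grasp -1 -0.1 [ 0.57637087 -0.00861282  1.97978646 -0.33682107  0.72424485 -2.48234177]
grasp -1 0.032 [ 0.50455407  0.28172832  1.99701573 -0.47803577  0.41718786 -2.36147126]
place 0 1 [array([-0.02609438,  0.92188014,  0.8172123 ,  0.00336047,  1.71248214,
        0.01086037]), array([-0.02609438,  0.87271873,  0.65512387,  0.00354532,  1.92373074,
        0.01161128])]
place 0 -1 [None, None]
place 3.141592653589793 1 [None, None]
place 3.141592653589793 -1 [array([-0.02311516,  0.57120833,  1.45252797, -0.00585969,  0.80789294,
        0.01727228]), array([-0.02311516,  0.47345903,  1.33215229, -0.00495249,  1.02601478,
        0.01578963])]
```

View pics/w3.png

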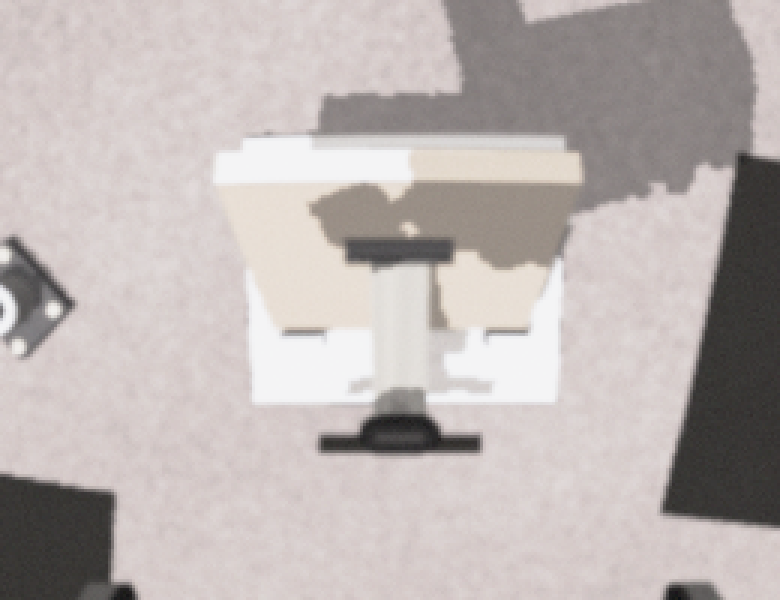

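```bash
python3 - <<'E'
from h import *
w=np.load("w3.npy",allow_pickle=True).item()
print("top mid",wplane(w,(312.7,115.7),.141).round(4), "knob",wplane(w,(313,204.5),.100).round(4))
A,B=wplane(w,(251.7,121),.144),wplane(w,(374,121.3),.144); print(A,B,np.arctan2(-(B-A)[0],(B-A)[1]))
top=wplane(w,(312.7,115.7),.141)
Rg=panelR(.12,-.52); q=toolq(Rg,1)
env.reach(top+Rg[:,2]*.12,q)
print(env.movel(top-Rg[:,2]*.030,velocity=.08,guard=6))
save("sc3",eyes.grab_frame("scene")["frame"][110:240,240:420].repeat(4,0).repeat(4,1))
env.close_gripper(40); s=monitor.sense(); print(s["finger_gap"],s["gripper_force"],s["contact_force"],s["position"],s["clock"])
save("w4",eyes.grab_frame("wrist")["frame"])
E
```

```text
top mid [0.4035 0.3082 0.141 ] knob [0.5068 0.321  0.1   ]
[0.41459627 0.24995333 0.144     ] [0.40062458 0.36778906 0.144     ] 0.11801817657952374
False
0.1336229556381548 41.41993761062622 [0.97184898 0.09715304 1.53691095] [0.41845935 0.3100746  0.11515464] 16.0333
```

View pics/w4.png

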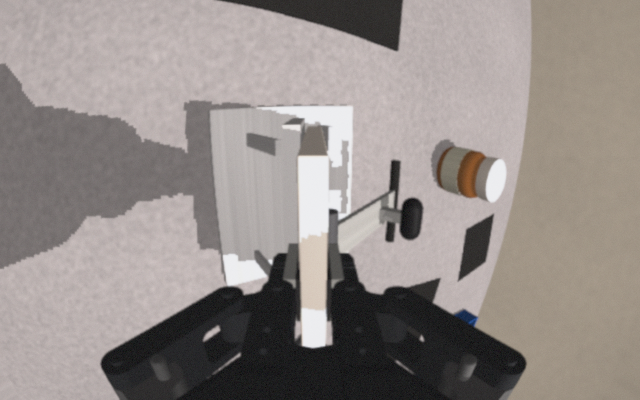

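```bash
python3 - <<'E'
from h import *
Rg=panelR(.12,-.52); p=monitor.sense()["position"]
env.movel(p+Rg[:,2]*.07,velocity=.1); env.movel(p+Rg[:,2]*.07+[0,0,.10],velocity=.15)
mat=np.array([.659,.100]); my=-.037
Rp=panelR(my,.31); h=Rp[:2,0]/np.linalg.norm(Rp[:2,0]); o=np.r_[mat-.035*h,.004]
T=o+Rp[:,2]*.120; q=toolq(Rp,1)
env.reach(T+[0,0,.12],q); s=monitor.sense(); print(s["finger_gap"],s["clock"])
env.movel(T+[0,0,.03],velocity=.1)
print(env.movel(T-[0,0,.008],velocity=.02,guard=3)); s=monitor.sense(); print(s["position"]-T,s["contact_force"],s["finger_gap"])
t=eyes.grab_frame("top"); sc=eyes.grab_frame("scene")
save("pl",np.hstack([cv2.resize(t["frame"][140:240,250:370],(400,333)),cv2.resize(sc["frame"][170:280,280:412],(400,333))]))
E
```

```text
0.1332574470970104 19.0917
True
[8.68957404e-05 1.46310178e-04 3.86568046e-04] [1.303257   0.78579122 5.47139033] 0.12910827677780162
```

View pics/pl.png

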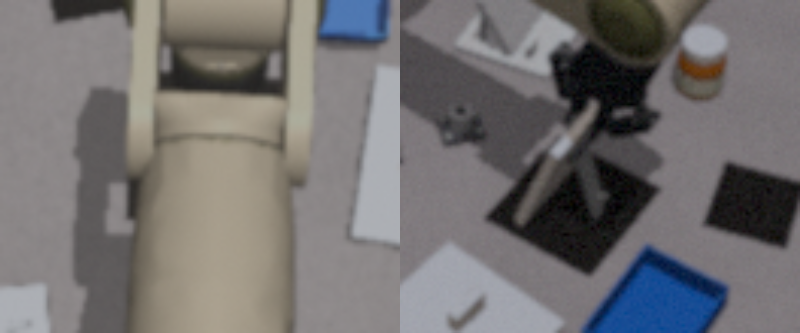

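```bash
python3 - <<'E'
from h import *
Rp=panelR(-.037,.31); p=monitor.sense()["position"]
env.release(); env.hold(.2); env.movel(p+Rp[:,2]*.10,velocity=.12)
env.reach([.40,-.05,.33],down(.0)); env.hold(.2)
t=eyes.grab_frame("top"); w=eyes.grab_frame("wrist"); sc=eyes.grab_frame("scene")
np.save("w5.npy",w,allow_pickle=True); np.save("t5.npy",t,allow_pickle=True)
print(monitor.sense()["clock"],monitor.sense()["joints"])
a=cv2.resize(t["frame"][90:290,200:500],(800,533))
save("a5",a); save("b5",np.vstack([w["frame"][:,:],])); save("s5",sc["frame"])
E
```

```text
25.1583 [-4.16706342e-01 -2.10660348e-02  1.63214748e+00 -6.53383662e-06
  1.53097304e+00 -4.16955225e-01]
```

View pics/a5.png

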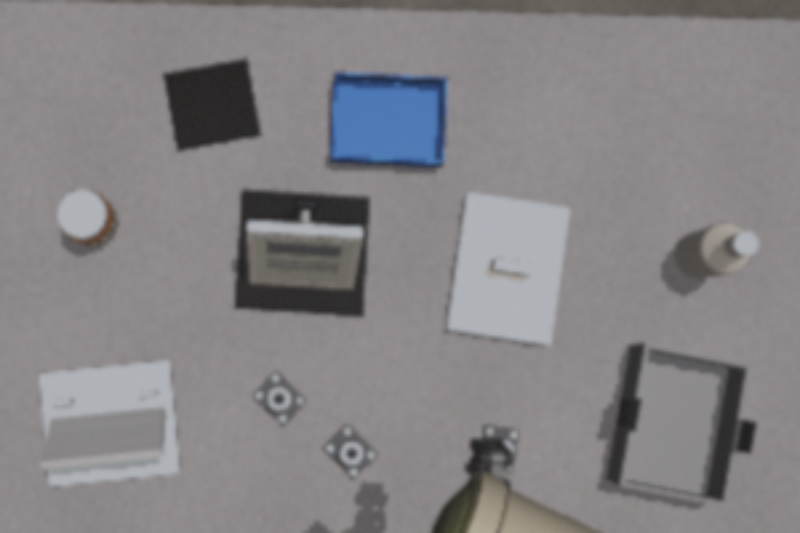

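View pics/b5.png

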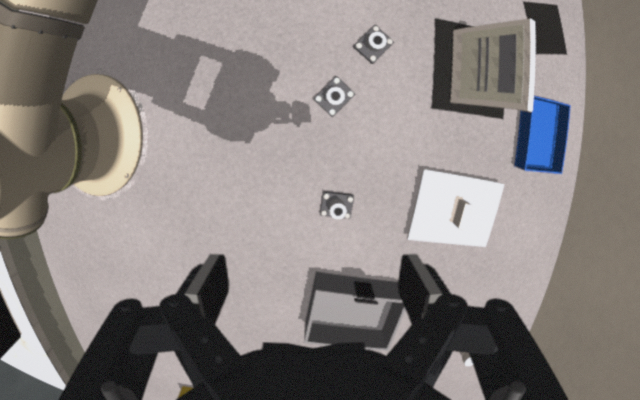

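```bash
cat >> h.py <<'E'
def look(xy,a,z,zt):
    """camera straight above xy, tool at height z, closing angle a; returns frame, pixel of the point (xy,zt)"""
    env.reach([xy[0]+.0778*np.sin(a),xy[1]-.0778*np.cos(a),z],down(a)); env.hold(.15)
    f=eyes.grab_frame("wrist"); V,K=f["view"],f["mtx"]; c=V[:3,:3]@np.r_[xy,zt]+V[:3,3]
    r=np.hypot(c[0],c[1]); t=np.arctan2(r,c[2]); px=K[:2,2]+K[0,0]*t*c[:2]/max(r,1e-9)
    return f,px
E
python3 - <<'E'
from h import *
t=np.load("t5.npy",allow_pickle=True).item()
tiles=[];D={}
for n,xy,a,z,h in [("c0",(.49,.123),np.pi/2,.15,.036),("c1",(.43,.039),np.pi/2,.15,.036),("c2",(.437,-.134),np.pi/2,.15,.036),("tub",(.462,-.34),np.pi/2,.25,.06),("lid",(.645,-.095),0.,.25,.018)]:
    f,px=look(np.array(xy),a,z,h); D[n]=f; np.save(n+".npy",f,allow_pickle=True)
    x,y=int(px[0]),int(px[1]); s=65 if n[0]=="c" else 100
    y0=max(0,y-s);x0=max(0,x-s); c=f["frame"][y0:y0+2*s,x0:x0+2*s]; print(n,px.round(1),(x0,y0),c.shape); tiles.append(c)
print(monitor.sense()["clock"])
R1=np.hstack([cv2.resize(c,(260,260)) for c in tiles[:3]]); R2=np.hstack([cv2.resize(c,(330,330)) for c in tiles[3:]]); R2=np.pad(R2,((0,0),(0,120),(0,0)))
save("m6",np.vstack([R1,R2]))
E
```

```text
c0 [313.2 103.7] (248, 38) (130, 130, 3)
c1 [311.9 103.6] (246, 38) (130, 130, 3)
c2 [310.8 104. ] (245, 38) (130, 130, 3)
tub [311.2 104. ] (211, 4) (200, 200, 3)
lid [313.3 104.1] (213, 4) (200, 200, 3)
31.0833
```

View pics/m6.png

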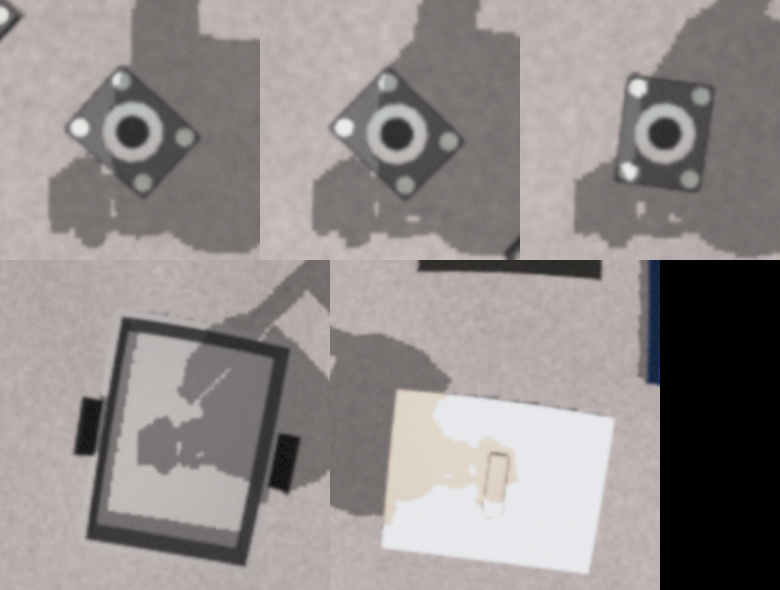

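```bash
cat > geo.py <<'E'
from h import *
L=lambda n:np.load(n+".npy",allow_pickle=True).item()
def pts(n,c,off,x0,y0,k,z):
    f=L(n); return np.array([wplane(f,((p[0]-off[0]+.5)/k+x0-.5,(p[1]-off[1]+.5)/k+y0-.5),z) for p in c])
def box(P):
    (cx,cy),(w,h),a=cv2.minAreaRect(P[:,:2].astype(np.float32)); c=P[:,:2].mean(0)
    d1=(P[1]-P[0]+P[2]-P[3])[:2]/2; d2=(P[3]-P[0]+P[2]-P[1])[:2]/2
    if np.linalg.norm(d1)<np.linalg.norm(d2): d1,d2=d2,d1
    n=np.array([-d2[1],d2[0]]); n*=np.sign(n@d1); d=d1/np.linalg.norm(d1)+n/np.linalg.norm(n)
    return c.round(4),np.linalg.norm(d1).round(4),np.linalg.norm(d2).round(4),round(float((np.arctan2(d[1],d[0])+np.pi/2)%np.pi-np.pi/2),3)
C={}
for n,x0,c,b,o in [("c0",248,[(122,66),(66,130),(145,197),(200,137)],(132,131),0),("c1",246,[(389,68),(330,128),(405,199),(464,142)],(397,133),260),("c2",245,[(630,72),(715,86),(700,190),(615,180)],(664,132),520)]:
    C[n]=(pts(n,[b],(o,0),x0,38,2,.036)[0][:2],)+box(pts(n,c,(o,0),x0,38,2,.010))
C["tub"]=box(pts("tub",[(122,317),(289,348),(245,566),(87,540)],(0,260),211,4,1.65,.06))
C["lid"]=box(pts("lid",[(397,390),(613,417),(588,573),(383,547)],(330,260),213,4,1.65,.018))
C["handle"]=pts("lid",[(498,454)],(330,260),213,4,1.65,.046)[0]
E
python3 -c "
from geo import *
for k,v in C.items(): print(k,v)"
```

```text
c0 (array([0.48963051, 0.12349256]), array([0.4901, 0.1241]), np.float64(0.0478), np.float64(0.0381), 0.844)
c1 (array([0.43056625, 0.0409428 ]), array([0.431 , 0.0411]), np.float64(0.0476), np.float64(0.0379), 0.793)
c2 (array([ 0.43678004, -0.12911548]), array([ 0.4366, -0.1284]), np.float64(0.0492), np.float64(0.0389), -0.136)
tub (array([ 0.4729, -0.3267]), np.float64(0.1501), np.float64(0.1091), -0.169)
lid (array([ 0.6448, -0.1365]), np.float64(0.1594), np.float64(0.1201), -0.125)
handle [ 0.64651931 -0.11437315  0.046     ]
```

```bash
cat >> geo.py <<'E'
tub=np.array([.4729,-.3267]); ty=-.169
def T(x,y): return tub+[np.cos(ty)*x-np.sin(ty)*y,np.sin(ty)*x+np.cos(ty)*y]
def pack(xy,yaw,slot,zg=.022,zr=.058):
    env.reach([*xy,.10],down(yaw)); env.movel([*xy,zg],velocity=.1,guard=8)
    env.close_gripper(40); g=monitor.sense()["finger_gap"]
    env.movel([*xy,.14],velocity=.2); g2=monitor.sense()["finger_gap"]; print("gap mm",g*85,g2*85)
    if g2<.15: return False
    d=T(*slot); env.reach([*d,.14],down(ty)); env.movel([*d,zr],velocity=.08,guard=8); env.hold(.3)
    print("held",monitor.sense()["finger_gap"]*85); env.release(); env.hold(.2)
    env.movel([*d,.14],velocity=.2); return True
def check(n):
    f,px=look(tub,np.pi/2,.25,.06); np.save("ck%s.npy"%n,f,allow_pickle=True); print("clock",monitor.sense()["clock"]); return f
E
python3 - <<'E'
from geo import *
print(pts("tub",[(88,427),(285,463)],(0,260),211,4,1.65,.085).mean(0))
pack(C["c2"][0],C["c2"][4],(-.03,-.024))
f=check(1); save("v7",cv2.resize(f["frame"][4:204,211:411],(600,600)))
E
```

```text
[ 0.47283226 -0.32672195  0.085     ]
gap mm 24.00747600908455 23.874095817962058
held 24.31304935471359
clock 39.6917
```

View pics/v7.png

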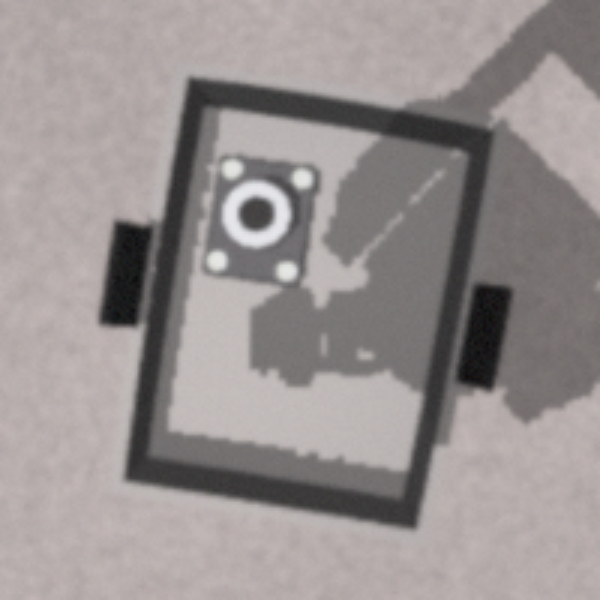

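```bash
python3 - <<'E'
from geo import *
def rep(f):
    g=f["frame"].min(2); m=g>215; m=cv2.morphologyEx(m.astype(np.uint8),cv2.MORPH_CLOSE,np.ones((3,3)))
    for c in blobs(m[:204,211:411],6):
        (x,y),r=cv2.minEnclosingCircle(c); x+=211;y+=4-4
        for z in ((.041,) if r>7 else (.015,)):
            d=wplane(f,(x,y),z)[:2]-tub; cs,sn=np.cos(ty),np.sin(ty); print(round(r,1),np.round([cs*d[0]+sn*d[1],-sn*d[0]+cs*d[1]],4))
print("before"); rep(L("ck1"))
for n,s in (("c1",(.03,-.024)),("c0",(.0-.03,.024))):
    print(n,pack(C[n][0],C[n][4],s))
print("after"); rep(check(2))
E
```

```text
before
2.2 [-0.0113 -0.0099]
2.4 [-0.0115 -0.0376]
10.4 [-0.0302 -0.0239]
2.2 [-0.0497 -0.0102]
2.1 [-0.05   -0.0383]
gap mm 24.268508860632565 23.799713669662136
held 24.116015427018013
c1 True
gap mm 23.98807873730427 24.537677636663865
held 23.984678004256455
c0 True
after
clock 57.9417
2.5 [ 0.0498 -0.0102]
2.2 [ 0.0505 -0.0382]
9.7 [ 0.0308 -0.0252]
2.2 [ 0.0119 -0.0391]
2.2 [-0.0108  0.0097]
2.2 [-0.0112 -0.0098]
2.2 [-0.0118 -0.038 ]
10.3 [-0.0304 -0.024 ]
2.1 [-0.0498 -0.0101]
2.1 [-0.0499 -0.0382]
```

```bash
cat >> geo.py <<'E'
def lidbox(f,z):
    b=cv2.GaussianBlur(f["frame"],(5,5),0)[:,:,0]; m=(b>219); m[250:]=0
    m=cv2.morphologyEx(m.astype(np.uint8),cv2.MORPH_OPEN,np.ones((5,5)))
    c=max(blobs(m,500),key=cv2.contourArea); r=rect(f,c,z,wplane); return r
E
python3 - <<'E'
from geo import *
print("old",lidbox(L("lid"),.018),C["lid"], pts("lid",[(497,477)],(330,260),213,4,1.65,.046)[0])
f,px=look(np.array([.645,-.1365]),0.,.25,.018); np.save("lid2.npy",f,allow_pickle=True); print(lidbox(f,.018),px)
save("v8",cv2.resize(f["frame"][4:204,213:413],(600,600)))
E
```

```text
old (array([ 0.6448164 , -0.13694103]), (0.15853796899318695, 0.11843980103731155), np.float64(-0.12734370805404627)) (array([ 0.6448, -0.1365]), np.float64(0.1594), np.float64(0.1201), -0.125) [ 0.6458522  -0.13012807  0.046     ]
(array([ 0.64550853, -0.13661665]), (0.15746444463729858, 0.11896128207445145), np.float64(-0.13232461824082176)) [313.25796396 104.15010835]
```

View pics/v8.png

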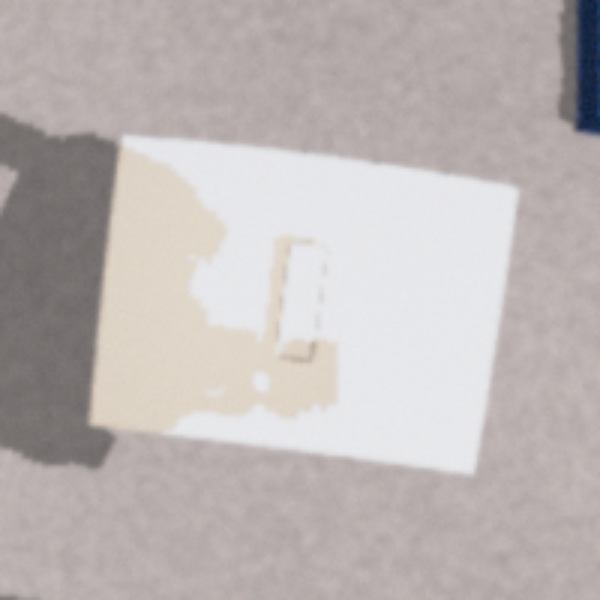

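```bash
python3 - <<'E'
from geo import *
xy=np.array([.6452,-.1368]); yw=-.129
env.reach([*xy,.10],down(yw)); print(env.movel([*xy,.024],velocity=.08,guard=8))
env.close_gripper(100); s=monitor.sense(); print(s["finger_gap"]*85,s["position"])
env.movel([*xy,.20],velocity=.15); print(monitor.sense()["finger_gap"]*85)
env.reach([*tub,.20],down(ty)); env.movel([*tub,.10],velocity=.1); env.hold(.2); f0=monitor.sense()["contact_force"]
for z in np.arange(.094,.0689,-.002):
    h=env.movel([*tub,z],velocity=.02,guard=30); s=monitor.sense(); print(round(z,3),h,(s["contact_force"]-f0).round(1),s["position"][2].round(4))
    if h: break
print(s["clock"])
E
```

```text
False
12.303876444765237 [ 0.64539941 -0.13684206  0.02436566]
11.990479788710232
0.094 False [-0.6 -0.   0.7] 0.0938
0.092 False [ 0.1 -0.5  0.4] 0.0919
0.09 False [ 0.3 -1.6  0.3] 0.09
0.088 False [ 1.1 -1.8  1.2] 0.088
0.086 False [ 1.7 -1.2  3.7] 0.0861
0.084 False [ 2.3 -1.3  5.4] 0.0841
0.082 False [ 1.6 -1.   6. ] 0.0822
0.08 False [ 1.9 -1.5  3.2] 0.0798
0.078 False [ 2.9 -1.6  1.7] 0.0776
0.076 False [ 2.3 -1.4  0.3] 0.0756
0.074 False [ 0.5  0.6 -1.2] 0.0733
0.072 False [-1.5  1.7  6.3] 0.0723
0.07 False [-7.5  6.2 24.4] 0.0723
69.3417
```

```bash
python3 - <<'E'
from geo import *
env.movel([*tub,.0723],velocity=.02); env.release(); env.hold(.2); env.movel([*tub,.20],velocity=.15)
f=check(3); r=lidbox(f,.066); d=r[0]-tub; cs,sn=np.cos(ty),np.sin(ty)
print(r,"in tub",cs*d[0]+sn*d[1],-sn*d[0]+cs*d[1])
env.reach([.30,-.35,.35],down(0.)); env.hold(.3)
t=eyes.grab_frame("top"); t5=L("t5")
D=np.abs(cv2.GaussianBlur(t["frame"],(5,5),0).astype(int)-cv2.GaussianBlur(t5["frame"],(5,5),0)).max(2)
for n,(a,b,c,d_) in dict(panel=(155,215,280,345),jar=(155,190,215,250),bottle=(165,205,455,492),tray=(110,155,318,370)).items(): print(n,(D[a:b,c:d_]>40).sum())
m=cv2.GaussianBlur(t["frame"],(3,3),0)[:,:,2]<60
for c in blobs(m[200:300,410:500],4): (x,y),_,_=cv2.minAreaRect(c); print("dark",x+410,y+200,cv2.contourArea(c))
print(monitor.sense()["clock"])
E
```

```text
clock 73.175
(array([ 0.47307777, -0.32654881]), (0.15621334314346313, 0.1165749654173851), np.float64(-0.1675162946754014)) in tub 0.0001498125290015266 0.00017893236414227054
panel 0
jar 0
bottle 0
tray 0
dark 479.5 253.5 20.0
dark 434.40384674072266 245.48077011108398 139.0
74.6083
```

```bash
python3 -c "
from h import *
print(job.hand_in())"
```

```text
the job is handed in; nothing more can be done
None
```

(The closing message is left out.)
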